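Line up the reagent bottles by height in the spill tray

TASK

Put the four brown reagent bottles back in the white spill tray, lined up by height: the tallest on the mat next to the mini centrifuge, then each shorter one in turn, down to the shortest at the vortex mixer's end. Stand each bottle upright in the middle of its own mat and set it down gently, without dropping or upsetting any, and leave the orange tube rack where it is.

Things in the scene. Friction and masses are not known exactly. Their poses are not given: they have to be found in the camera images.
- bottle_250: 250 ml reagent bottle, the tallest of the four: upright round brown glass body 70 mm in diameter with a blank white paper label, a sloping shoulder, and a blue ribbed screw cap 52 mm in diameter and 26 mm high on top; 143 mm tall in all, about 240 g, closed. It stands loose on the bench at the start. Origin at the centre of its underside, z up along its axis; being round, its yaw does not matter.
- bottle_100: 100 ml reagent bottle, the second tallest of the four: upright round brown glass body 56 mm in diameter with a blank white paper label, a sloping shoulder, and a blue ribbed screw cap 52 mm in diameter and 26 mm high on top; 105 mm tall in all, about 140 g, closed. It stands loose on the bench at the start. Origin at the centre of its underside, z up along its axis; being round, its yaw does not matter.
- bottle_50: 50 ml reagent bottle, the third tallest of the four: upright round brown glass body 46 mm in diameter with a blank white paper label, a sloping shoulder, and a blue ribbed screw cap 40 mm in diameter and 24 mm high on top; 90 mm tall in all, about 85 g, closed. It stands loose on the bench at the start. Origin at the centre of its underside, z up along its axis; being round, its yaw does not matter.
- bottle_25: 25 ml reagent bottle, the shortest of the four: upright round brown glass body 36 mm in diameter with a blank white paper label, a sloping shoulder, and a blue ribbed screw cap 32 mm in diameter and 22 mm high on top; 73 mm tall in all, about 50 g, closed. It stands loose on the bench at the start. Origin at the centre of its underside, z up along its axis; being round, its yaw does not matter.
- mat_1: One of four like black round rubber mats, 80 mm in diameter and 3 mm thick, fixed in a row 92 mm apart in a white spill tray (fixed to the bench, 400 x 116 mm, floor 4 mm thick, rim 15 mm high over the bench and 58 mm from the row's line); the end mat on the tray's +y side. Origin at the centre of its underside, 4 mm over the bench; its upper face lies 3 mm higher. Its y axis runs along the row from mat_4 towards mat_1, x across the row away from the robot, z up.
- mat_2: One of four like black round rubber mats, 80 mm in diameter and 3 mm thick, fixed in a row 92 mm apart in a white spill tray (fixed to the bench, 400 x 116 mm, floor 4 mm thick, rim 15 mm high over the bench and 58 mm from the row's line); next to mat_1. Origin at the centre of its underside, 4 mm over the bench; its upper face lies 3 mm higher. Its y axis runs along the row from mat_4 towards mat_1, x across the row away from the robot, z up.
- mat_3: One of four like black round rubber mats, 80 mm in diameter and 3 mm thick, fixed in a row 92 mm apart in a white spill tray (fixed to the bench, 400 x 116 mm, floor 4 mm thick, rim 15 mm high over the bench and 58 mm from the row's line); next to mat_4. Origin at the centre of its underside, 4 mm over the bench; its upper face lies 3 mm higher. Its y axis runs along the row from mat_4 towards mat_1, x across the row away from the robot, z up.
- mat_4: One of four like black round rubber mats, 80 mm in diameter and 3 mm thick, fixed in a row 92 mm apart in a white spill tray (fixed to the bench, 400 x 116 mm, floor 4 mm thick, rim 15 mm high over the bench and 58 mm from the row's line); the end mat on the tray's -y side. Origin at the centre of its underside, 4 mm over the bench; its upper face lies 3 mm higher. Its y axis runs along the row from mat_4 towards mat_1, x across the row away from the robot, z up.
- mini_centrifuge: Mini centrifuge: round cream-white machine 128 mm in diameter and 110 mm high with a clear dome over a dark blue rotor, fixed just beyond one end of the tray, in line with the row, 285 mm from the tray's middle. A blue-grey, boxy vortex mixer with a black rubber cup (150 x 104 mm, 106 mm high) stands in the same way at the other end; which machine is at which end differs from start to start. Origin at the centre of its underside, on the bench.
- tube_rack: Orange microtube rack, a block 108 x 50 x 26 mm with a few capped tubes standing in it (39 mm high in all), 180 g, loose on the bench among the bottles; it is to stay put. Origin at the centre of its underside, x along its length.
Mind the look-alikes: they are no part of the job. What is shaped like the mat_4 but pink or turquoise is not meant.

How it is judged:
By the outcome, as a careful person would: the job done as asked, in the order asked, and still so for the second after the job is handed in, with the robot touching nothing.
It also fails if it takes over 93 s, if anything falls off the work surface, if the arm or the gripper's body presses on something with over 40 N, if the wrist force passes 120 N, or if a joint passes its speed limit or range.

ROBOT

A 6-joint arm with a two-finger parallel gripper is mounted at the origin on the work surface. World frame = base frame: x ahead of the robot, y to its left, z up, the work surface at z = 0. Lengths are in m, angles in rad, forces in N, time in s.
With the tool pointing down it reaches from about 0.3 to 0.875 m from the base axis. Payload 6.4 kg.
Tool frame: the origin (TCP) lies at the very end of the fingers, on their centre line; the grasp point (between the pads) lies 19 mm behind it; z points along the fingers, y is the direction in which the jaws open and shut (so a half turn about z gives the same grasp; the last joint's range is limited). The gripper opens to 85 mm and grips with 20 to 120 N. Pads are 22 mm wide; open, the fingers measure 114 mm over their backs; the gripper's body (76 mm by 85 mm) begins 54 mm behind the grasp point. The pads swing forward as they close: fully open they stand 13 mm farther back than shut.
Start: joints at [1.103, 0.181, 1.607, -0, 1.354, -0.206], TCP at [0.149, 0.555, 0.231] pointing down, gripper open.
Joint ranges: [-2.99, 2.99], [-0.89, 2.07], [0.3, 2.58], [-1.14, 4.28], [0, 2.63], [-3.12, 3.12]. Speed limits (rad/s): [2.57, 2.57, 3.01, 3.14, 3.14, 3.14].

INTERFACE

Orientations are given as a unit quaternion [x, y, z, w].
In Python, from bench import bot, vision gives the robot as it stands.
- The arm moves only by the tool play_rows, never from a script. Its argument "deltas" is a list of rows, each a list of 3 entries, a list of its own where there are three numbers: the shift along the tool's x, y, z in mm, then the turn about the tool's z in rad, then the closure, from -1 (fully open) to 1 (shut), so that 0 is half open. In form: [[[x, y, z], spin, claw], ...]. A call has 1 to 5 rows; each row is the pose to reach, as a shift and turn from the pose commanded when the call began, along the tool's axes at that moment; what a row does not reach only later rows make up. A row lasts 1/12 s, in which the tool goes at most 41.7 mm and 7.16 degrees, less where a joint would pass 70% of its speed; a pose out of reach is approached as far as the arm can. A call with a gripper value outside its range is refused whole. The fingers move at their own pace and stop on an object; the grip force is fixed at half the most. Time passes only in rows, so rows that repeat a pose let the fingers close. It gives the time, the measured TCP pose, the force and the opening at its end, in the units of the state.
- bot.state(): the state, without advancing time (a new reading comes with each control period).
- vision.read_camera(name): name is "side" or "top" or "wrist"; returns the picture (400x640x3 uint8, red, green, blue); there is no depth.
- vision.get_calibration(name): a dict with "mtx" (3x3 intrinsics, pixels), "extrinsics" (4x4, takes a point from world to camera coordinates). Camera axes: x right, y down, z forward; pixel columns grow to the right and rows downward; lengths in m; the calibration is good to about 2 mm. The wrist camera is an equidistant fisheye: a pixel r from the principal point sees the ray r / f radians off the axis. A picture is of the moment at which its call begins: read the wrist's pose just before it. get_calibration takes no time and is no camera call; for the wrist camera it gives the pose at the moment of the call.
- bot.job_done(): hands the job in, once; it reports no verdict.
The state is a dict: "time": time; "joint_pos": joint angles; "dq": joint speeds; "joint_efforts": joint torques, N m; "position": TCP position; "tool_rot": TCP orientation; "force": force on the tool from outside, world axes, zero at the start; "ft_torque": the same for the moment, N m; "width": opening from 0.0 (shut) to 1.0 (fully open).
Only numpy, scipy, OpenCV 4.12 (cv2) and the standard library are available. Lean on these libraries where they do the work, as an engineer would, in place of code of your own. Each camera call takes 0.05 s, during which the arm holds its last target.

## Working session

There is one attempt and no reset: what is moved stays moved. The work goes in short steps, Python scripts to look and compute and a tool call to move; the robot and the scene stay as the last step left them, time stands still between calls to the robot, and variables do not carry over. Pictures are saved under pics/ and viewed, and the job is handed in when it is done.

Besides the shell and the picture viewer there is one more tool, called by a JSON object that holds its "method" and its "body". play_rows: Moves the arm, as the interface text tells. Its arguments: {"type":"object","properties":{"deltas":{"type":"array"}},"required":["deltas"]}

```bash
mkdir -p pics; ls
python3 - <<'E'
from bench import bot, vision
import cv2
print(bot.state())
for n in ("side","top","wrist"):
    c=vision.get_calibration(n); print(n,c)
    cv2.imwrite(f"pics/{n}0.png",vision.read_camera(n)[:,:,::-1])
E
```

```text
pics
{'time': 0.0, 'joint_pos': array([ 1.10269266e+00,  1.81523178e-01,  1.60802149e+00,  3.14621345e-05,
        1.35382570e+00, -2.06273641e-01]), 'dq': array([-3.61563939e-04, -1.04837233e-03, -2.58286389e-03, -9.75148077e-05,
        1.63186931e-03, -9.35010791e-05]), 'joint_efforts': array([-3.15775236e-03, -4.44883239e+01, -3.51322961e+01, -4.89334252e-04,
        9.37219273e-03, -6.31889634e-06]), 'position': array([0.14853679, 0.55489966, 0.2303877 ]), 'tool_rot': array([ 1.30544699e-01,  9.91442026e-01, -8.33721299e-04, -3.08559147e-04]), 'force': array([ 0.31020562,  0.60259787, -0.33147534]), 'ft_torque': array([ 0.04204366, -0.01510281, -0.03080647]), 'width': 0.9989761866597692}
side {'mtx': array([[458.960573  ,   0.        , 313.15979905],
       [  0.        , 458.960573  , 201.4369572 ],
       [  0.        ,   0.        ,   1.        ]]), 'extrinsics': array([[ 0.95563229, -0.29455039,  0.00264368, -0.47298226],
       [-0.19284625, -0.63239956, -0.75025404,  0.14560537],
       [ 0.22265949,  0.71645716, -0.66114438,  0.91304545],
       [ 0.        ,  0.        ,
[... 185 characters left out ...]
       ]]), 'extrinsics': array([[ 0.02738368, -0.99958731,  0.00868032,  0.00624686],
       [-0.98713338, -0.02840896, -0.15735505,  0.50624823],
       [ 0.15753671, -0.00425967, -0.98750394,  1.11381708],
       [ 0.        ,  0.        ,  0.        ,  1.        ]])}
wrist {'mtx': array([[309.70691629,   0.        , 316.11007527],
       [  0.        , 309.70691629, 196.5532917 ],
       [  0.        ,   0.        ,   1.        ]]), 'extrinsics': array([[ 0.25788383,  0.96617159, -0.00289473, -0.57297485],
       [ 0.92882657, -0.24708875,  0.27609483, -0.03549568],
       [ 0.26603973, -0.0738891 , -0.96112604,  0.38063113],
       [ 0.        ,  0.        ,  0.        ,  1.        ]])}
```

View pics/side0.png

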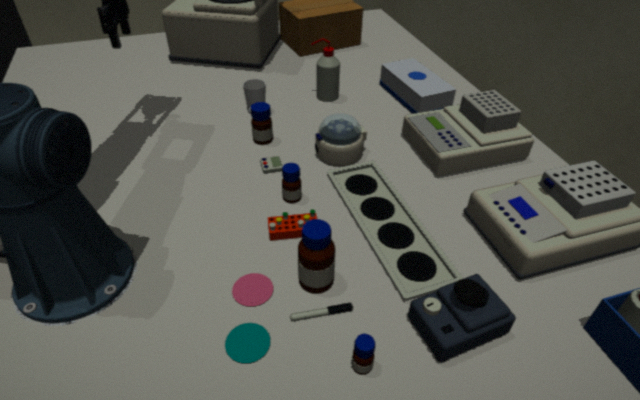

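View pics/top0.png

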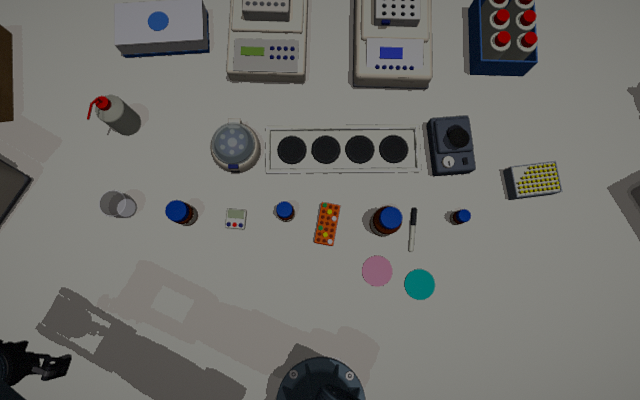

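View pics/wrist0.png

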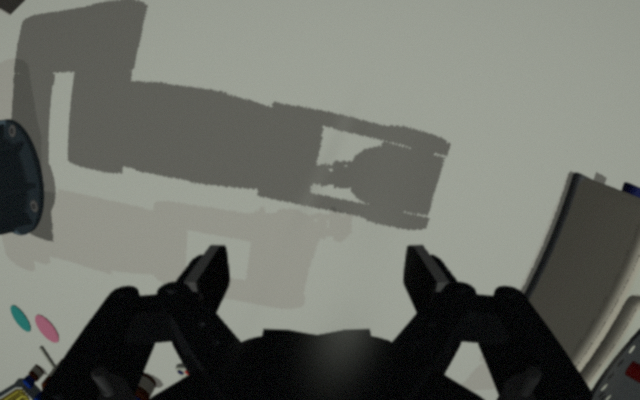

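```bash
cat > h.py <<'E'
from bench import bot, vision
import cv2, numpy as np
def ray(c,uv):
    K,E=c["mtx"],c["extrinsics"];R,t=E[:3,:3],E[:3,3]
    d=R.T@np.linalg.inv(K)@np.array([uv[0],uv[1],1.]); return -R.T@t,d/np.linalg.norm(d)
def plane(c,uv,z):
    o,d=ray(c,uv); return o+d*(z-o[2])/d[2]
def blobs(m,amin):
    n,l,s,ce=cv2.connectedComponentsWithStats(m.astype(np.uint8))
    return [(s[i],ce[i]) for i in range(1,n) if s[i][4]>=amin]
def bluemask(im):
    h=cv2.cvtColor(im,cv2.COLOR_RGB2HSV); return (h[...,0]>105)&(h[...,0]<130)&(h[...,1]>170)&(h[...,2]>30)
def mid(a,b):
    (o1,d1),(o2,d2)=a,b
    A=np.stack([d1,-d2],1); s=np.linalg.lstsq(A,o2-o1,rcond=None)[0]
    p,q=o1+s[0]*d1,o2+s[1]*d2; return (p+q)/2,np.linalg.norm(p-q)
E
python3 - <<'E'
from h import *
np.set_printoptions(precision=4,suppress=True)
T=vision.get_calibration("top");S=vision.get_calibration("side")
it=cv2.imread("pics/top0.png")[...,::-1].copy();is_=cv2.imread("pics/side0.png")[...,::-1].copy()
for n,c,im in(("top",T,it),("side",S,is_)):
    print(n)
    for s,ce in blobs(bluemask(im),30): print(s,ce.round(1))
# mats
g=it.max(2)<45
for s,ce in blobs(g,200):
    print("dark top",s,ce.round(1),plane(T,ce,.007))
g=is_.max(2)<45
for s,ce in blobs(g,200):
    print("dark side",s,ce.round(1),plane(S,ce,.007))
E
```

```text
top
[ 469    0   68   76 1198] [493.6  54.6]
[148  12  20  19 281] [157.6  20.8]
[124  47  85  10 177] [167.3  53.1]
[380  48  22  11 231] [390.8  52.8]
[166 201  23  21 378] [176.6 210.8]
[277 202  16  16 202] [284.  209.4]
[380 207  22  22 387] [390.2 217.5]
[457 210  13  12 126] [463.2 215.5]
side
[409  72  16   7  81] [416.8  75.3]
[251 102  18  14 167] [259.5 107.4]
[283 164  16  12 152] [290.3 169. ]
[509 197  28  22 297] [522.6 207.5]
[302 220  28  23 505] [316.1 230.7]
[603 292  37  46 264] [618.3 307.7]
[355 334  19  20 281] [364.6 343.5]
dark top [353   0  74  89 226] [373.6  66.4] [ 0.893  -0.1239  0.007 ]
dark top [ 468    0   68   76 1400] [488.2  52.1] [ 0.946  -0.4466  0.007 ]
dark top [481   0  21  59 607] [487.2  29.5] [ 1.0146 -0.4461  0.007 ]
dark top [500   0  28  60 614] [512.9  32.6] [ 1.0076 -0.5188  0.007 ]
dark top [   0   26   13   96 1083] [ 5.4 75.9] [0.8329 0.8946 0.007 ]
dark top [124  46  85  12 219] [166.6  53.2] [0.914  0.4558 0.007 ]
dark top [426 119  48  57 574] [438.9 151.5] [ 0.6531 -0.3031  0.007 ]
dark top [443 125  27  25 495] [455.7 137.4] [ 
[... 1482 characters left out ...]
195.9] [ 1.0812 -0.0869  0.007 ]
dark side [361 197  33  23 587] [377.1 208.3] [ 0.6481 -0.0005  0.007 ]
dark side [ 464  199  176   81 1951] [522.3 246.2] [ 0.8933 -0.1994  0.007 ]
dark side [378 223  36  26 716] [395.4 235.3] [ 0.6518 -0.092   0.007 ]
dark side [ 299  232   36   61 1322] [316.5 259.5] [ 0.4688 -0.1081  0.007 ]
dark side [398 252  38  29 879] [416.4 266.1] [ 0.6557 -0.1835  0.007 ]
dark side [ 408  276  107   86 4434] [461.4 319.1] [ 0.6764 -0.3206  0.007 ]
dark side [608 294  32  40 579] [627.  309.8] [ 0.9789 -0.3922  0.007 ]
dark side [ 584  300   56   92 2430] [616.  341.2] [ 0.9096 -0.4389  0.007 ]
dark side [353 345  21  29 351] [362.7 358.7] [ 0.477  -0.3408  0.007 ]
```

Run:
```python
import cv2
im=cv2.imread("pics/top0.png")[110:250,150:490]
cv2.imwrite("pics/crop.png",cv2.resize(im,(0,0),fx=2.3,fy=2.3,interpolation=cv2.INTER_CUBIC))
```

```text
(no output)
```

View pics/crop.png

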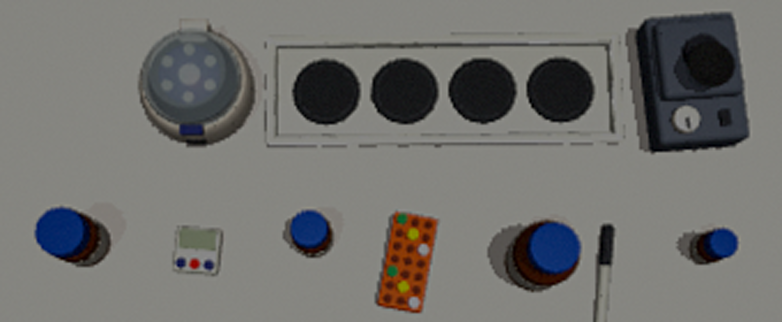

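Run:
```python
from h import *
np.set_printoptions(precision=4,suppress=True)
T=vision.get_calibration("top");S=vision.get_calibration("side")
W=vision.get_calibration("wrist")
E=W["extrinsics"];print("wrist cam pos",-E[:3,:3].T@E[:3,3],"axis",E[2,:3])
for n,a,b,H,c in (("100",(176.6,210.8),None,.105,.026),("50",(284,209.4),(290.3,169),.090,.024),("250",(390.2,217.5),(316.1,230.7),.143,.026),("25",(463.2,215.5),(364.6,343.5),.073,.022)):
    z=H-c/2
    print(n,plane(T,a,z),end=' ')
    if b: print(plane(S,b,z),mid(ray(T,a),ray(S,b)))
print(plane(S,(259.5,107.4),.092))
for u,v in (((291.3,149.8),(360.9,184.4)),((325.3,149.4),(377.1,208.3)),((359.1,149.1),(395.4,235.3)),((392.9,148.9),(416.4,266.1))): print(mid(ray(T,u),ray(S,v)))
it=cv2.imread("pics/side0.png")
cv2.imwrite("pics/c2.png",cv2.resize(it[90:390,220:440],(0,0),fx=2,fy=2,interpolation=cv2.INTER_CUBIC))
```

```text
wrist cam pos [0.0795 0.573  0.3741] axis [ 0.2661 -0.0737 -0.9611]
100 [0.4602 0.367  0.092 ] 50 [0.4731 0.1053 0.078 ] [0.4741 0.11   0.078 ] (array([0.4727, 0.105 , 0.082 ]), np.float64(0.00033472816169026666))
250 [ 0.4539 -0.1506  0.13  ] [ 0.4552 -0.1459  0.13  ] (array([ 0.4536, -0.1499,  0.1343]), np.float64(0.00047686472148928923))
25 [ 0.4726 -0.3467  0.062 ] [ 0.474  -0.3453  0.062 ] (array([ 0.4729, -0.3462,  0.0638]), np.float64(0.0010358018185333809))
[0.4611 0.3775 0.092 ]
(array([0.6475, 0.0975, 0.0012]), np.float64(5.572359316693007e-05))
(array([0.6513, 0.0051, 0.0013]), np.float64(0.00020574267011430288))
(array([ 0.6549, -0.087 ,  0.0011]), np.float64(0.00013681715885473502))
(array([ 0.6585, -0.1792,  0.0011]), np.float64(0.00040309138535311406))
```

View pics/c2.png

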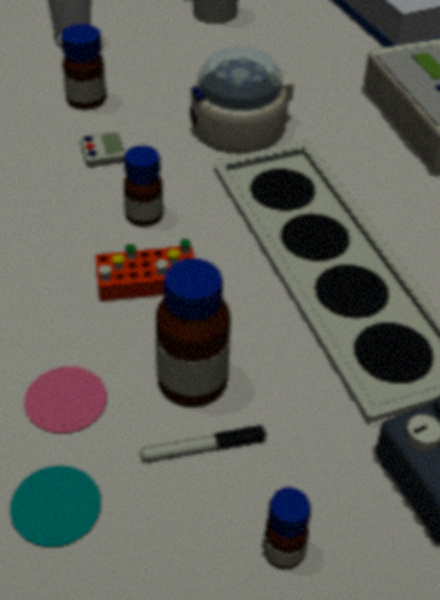

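The side and top pictures show these candidates for the four bottles:

| Item | Top px | Side px | Notes |
|---|---|---|---|
| Blue cap, left | (177,211) | (260,107) | wide cap, stubby body: 100 ml |
| Blue cap, second | (284,209) | (290,169) | medium cap: 50 ml |
| Blue cap, third | (390,217) | (316,231) | big and wide: 250 ml |
| Blue cap, right | (463,215) | (365,343) | smallest: 25 ml |

- **Not meant:** the wash bottle (110,110), beaker (123,206), red-capped bottles (510,30), and the pink (377,270) and turquoise (419,284) discs.
- **Crop check:** the close crop confirms these choices.
- **Order:** the centrifuge (235,147) is at the +y end. So mat_1 takes 250, mat_2 takes 100, mat_3 takes 50 and mat_4 takes 25.

```bash
cat >> h.py <<'E'
from scipy.spatial.transform import Rotation as Ro
np.set_printoptions(precision=4,suppress=True)
def to(x,y,z,yaw=None):
    s=bot.state();R=Ro.from_quat(s["tool_rot"]).as_matrix()
    d=R.T@(np.array([x,y,z])-s["position"])*1000
    cy=np.arctan2(R[1,1],R[0,1])
    print("t",round(s["time"],2),"pos",s["position"],"yaw",round(cy,3),"d",d.round(1), "spin",None if yaw is None else round(cy-yaw,3),"F",s["force"].round(1),"w",round(s["width"],2),"q6",s["joint_pos"][5].round(2))
E
python3 -c "
from h import *
to(.46,.37,.20,.04)"
```

```text
t 0.15 pos [0.1486 0.555  0.2306] yaw 1.309 d [-348.7  -98.1   30.6] spin 1.269 F [ 0.4 -0.8  0.1] w 1.0 q6 -0.21
```

{"method": "play_rows", "body": {"deltas": [[[-35, -10, 0], 0.12, -1], [[-70, -20, 0], 0.24, -1], [[-105, -30, 0], 0.36, -1], [[-140, -40, 0], 0.48, -1], [[-175, -50, 0], 0.6, -1]]}}

```text
time: 0.57
position: [0.3059, 0.4607, 0.2311]
tool_rot: [0.42, 0.907, -0.0, -0.0]
force: [0.9, 0.8, -0.2]
width: 1.002
```

```bash
python3 -c "
from h import *
to(.46,.37,.20,.04)"
```

```text
t 0.57 pos [0.3059 0.4607 0.2311] yaw 0.704 d [-168.9   58.9   31. ] spin 0.664 F [ 0.9  0.8 -0.2] w 1.0 q6 0.07
```

{"method": "play_rows", "body": {"deltas": [[[-35, 12, 6], 0.12, -1], [[-70, 24, 12], 0.24, -1], [[-105, 36, 18], 0.36, -1], [[-140, 48, 24], 0.48, -1], [[-169, 59, 31], 0.6, -1]]}}

```text
time: 0.98
position: [0.4616, 0.3703, 0.2]
tool_rot: [0.67, 0.742, 0.0, 0.0]
force: [0.2, 0.4, -0.1]
width: 1.0
```

{"method": "play_rows", "body": {"deltas": [[[0, 0, 0], 0.06, -1], [[0, 0, 0], 0.065, -1]]}}

```text
time: 1.15
position: [0.4608, 0.3704, 0.1991]
tool_rot: [0.693, 0.721, -0.001, -0.0]
force: [0.3, -0.4, -0.2]
width: 1.001
```

```bash
cat >> h.py <<'E'
def shot(n,f):
    c=vision.get_calibration(n); im=vision.read_camera(n); cv2.imwrite(f"pics/{f}.png",im[...,::-1]); return c,im
def wray(c,uv):
    K,E=c["mtx"],c["extrinsics"];R,t=E[:3,:3],E[:3,3]
    p=np.array([(uv[0]-K[0,2])/K[0,0],(uv[1]-K[1,2])/K[1,1]]);r=np.hypot(*p)
    d=np.array([*(p/max(r,1e-9)*np.sin(r)),np.cos(r)]);return -R.T@t,R.T@d
def wplane(c,uv,z):
    o,d=wray(c,uv); return o+d*(z-o[2])/d[2]
E
python3 - <<'E'
from h import *
c,im=shot("wrist","w1")
to(.46,.37,.1,.04)
for s,ce in blobs(bluemask(im),150): print(s,ce.round(1),wplane(c,ce,.092))
E
```

```text
t 1.2 pos [0.4599 0.3713 0.1995] yaw 0.043 d [-1.2  0.2 99.5] spin 0.003 F [ 0.9  1.2 -0.4] w 1.0 q6 0.44
[600  66  15 145 520] [609.3 138. ] [0.7967 0.4521 0.092 ]
[285 172  23  41 330] [293.6 190.1] [0.4402 0.3725 0.092 ]
[ 305  178   41   55 1138] [327.7 209.5] [0.4695 0.3566 0.092 ]
```

View pics/w1.png

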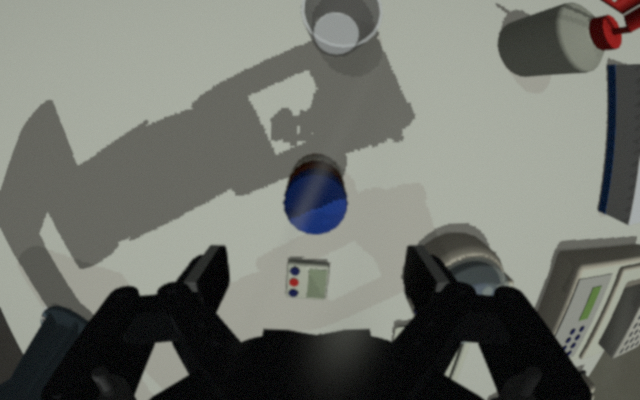

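Run:
```python
from h import *
c=vision.get_calibration("wrist")
im=cv2.imread("pics/w1.png")[...,::-1].copy()
h=cv2.cvtColor(im,cv2.COLOR_RGB2HSV)
m=((h[...,0]>100)&(h[...,0]<130)&(h[...,1]>110)).astype(np.uint8); m[:150]=0;m[240:]=0;m[:,:270]=0;m[:,360:]=0
x=cv2.findContours(cv2.morphologyEx(m,cv2.MORPH_CLOSE,np.ones((9,9))),0,2)[0]
x=max(x,key=cv2.contourArea); print(cv2.boundingRect(x),cv2.contourArea(x),cv2.minEnclosingCircle(x))
mm=cv2.moments(x);uv=(mm["m10"]/mm["m00"],mm["m01"]/mm["m00"]);print(uv)
for z in(.105,.1,.092):print(wplane(c,uv,z),wplane(c,(316,203),z))
```

```text
(285, 170, 62, 64) 2337.0 ((314.6908874511719, 200.8207244873047), 32.34907150268555)
(316.1459135643988, 204.17066039081442)
[0.4585 0.3658 0.105 ] [0.4584 0.3668 0.105 ]
[0.4586 0.3642 0.1   ] [0.4584 0.3652 0.1   ]
[0.4587 0.3617 0.092 ] [0.4585 0.3628 0.092 ]
```

{"method": "play_rows", "body": {"deltas": [[[-5, -1, 30], 0, -1], [[-5, -1, 60], 0, -1], [[-5, -1, 90], 0, -1], [[-5, -1, 112], 0, -1], [[-5, -1, 124], 0, -1]]}}

```text
time: 1.62
position: [0.456, 0.3668, 0.0733]
tool_rot: [0.69, 0.724, -0.002, -0.001]
force: [-1.6, -0.1, -0.2]
width: 0.996
```

{"method": "play_rows", "body": {"deltas": [[[0, 0, 0], 0, 0.3], [[0, 0, 0], 0, 0.6], [[0, 0, 0], 0, 1], [[0, 0, 0], 0, 1], [[0, 0, 0], 0, 1]]}}

```text
time: 2.03
position: [0.4604, 0.3679, 0.0786]
tool_rot: [0.691, 0.723, 0.002, 0.001]
force: [0.3, 0.7, 4.5]
width: 0.587
```

Run:
```python
from h import *
c,im=shot("wrist","w2")
to(.46,.366,.2,.04)
```

```text
t 2.08 pos [0.4604 0.3679 0.0786] yaw 0.044 d [  -1.7    0.  -121.4] spin 0.004 F [-0.1  0.5  6.4] w 0.59 q6 0.43
```

View pics/w2.png

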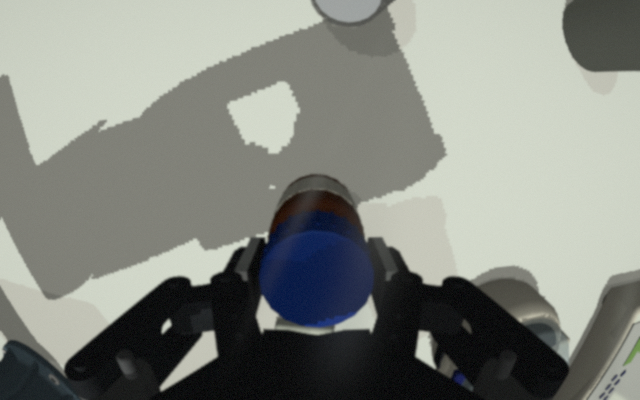

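{"method": "play_rows", "body": {"deltas": [[[0, 0, -4], 0, 1], [[0, 0, -15], 0, 1], [[0, 0, -40], 0, 1], [[0, 0, -75], 0, 1], [[0, 0, -110], 0, 1]]}}

```text
time: 2.5
position: [0.4579, 0.3663, 0.1871]
tool_rot: [0.691, 0.722, -0.001, -0.0]
force: [1.3, -0.0, -2.0]
width: 0.594
```

Run:
```python
from h import *
c,im=shot("wrist","w3")
c,im=shot("side","s3")
to(.50,.2,.2,.04); to(.51,.0,.2,.04)
```

```text
t 2.6 pos [0.4626 0.3688 0.1942] yaw 0.044 d [-170.3   30.    -6.3] spin 0.004 F [ 0.6 -0.  -1.1] w 0.59 q6 0.43
t 2.6 pos [0.4626 0.3688 0.1942] yaw 0.044 d [-370.5   31.2   -7.3] spin 0.004 F [ 0.6 -0.  -1.1] w 0.59 q6 0.43
```

View pics/s3.png

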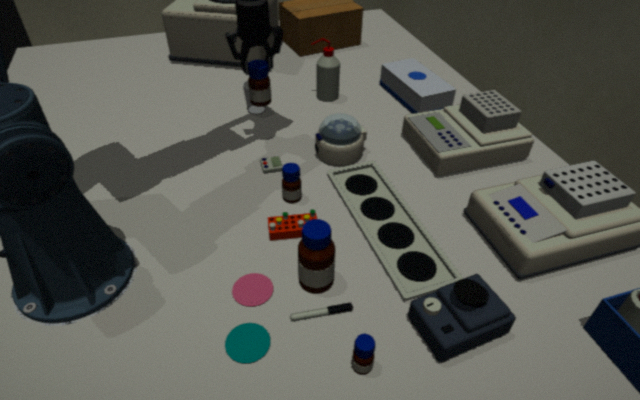

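View pics/w3.png

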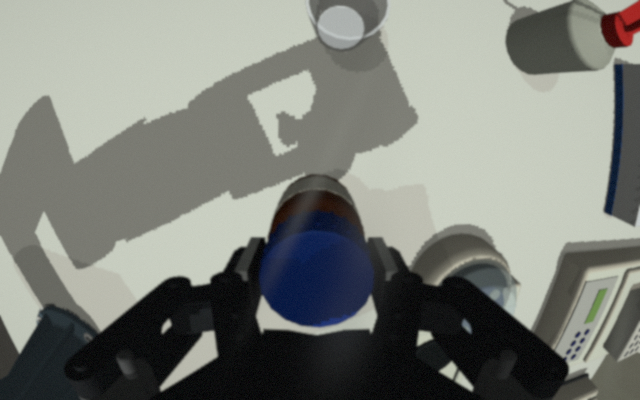

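{"method": "play_rows", "body": {"deltas": [[[-20, 6, 0], 0, 1], [[-55, 16, 0], 0, 1], [[-92, 26, 0], 0, 1], [[-130, 36, 0], 0, 1], [[-168, 42, 0], 0, 1]]}}

```text
time: 3.02
position: [0.5085, 0.1994, 0.1865]
tool_rot: [0.691, 0.723, 0.0, 0.0]
force: [0.2, -1.3, -1.3]
width: 0.586
```

{"method": "play_rows", "body": {"deltas": [[[-38, 3, 0], 0, 1], [[-76, 8, 0], 0, 1], [[-114, 18, 0], 0, 1], [[-150, 32, 0], 0, 1], [[-180, 52, 0], 0, 1]]}}

```text
time: 3.43
position: [0.5674, 0.0209, 0.1865]
tool_rot: [0.692, 0.722, -0.0, -0.0]
force: [0.9, 0.6, -0.9]
width: 0.591
```

Run:
```python
from h import *
to(.65,.006,.2,.04);
```

```text
t 3.43 pos [0.5674 0.0209 0.1865] yaw 0.043 d [-18.5  81.8 -13.6] spin 0.003 F [ 0.9  0.6 -0.9] w 0.59 q6 -0.21
```

{"method": "play_rows", "body": {"deltas": [[[-5, 22, 0], 0, 1], [[-10, 46, 10], 0, 1], [[-15, 66, 30], 0, 1], [[-18, 78, 50], 0, 1], [[-19, 82, 60], 0, 1]]}}

```text
time: 3.85
position: [0.6509, 0.0074, 0.1235]
tool_rot: [0.692, 0.722, -0.001, -0.001]
force: [-1.2, -0.6, -0.3]
width: 0.591
```

{"method": "play_rows", "body": {"deltas": [[[0, 0, 10], 0, 1], [[0, 0, 15], 0, 1], [[0, 0, 15], 0, 1]]}}

```text
time: 4.1
position: [0.6493, 0.0085, 0.1101]
tool_rot: [0.691, 0.723, -0.001, -0.001]
force: [-0.6, 0.1, -1.3]
width: 0.588
```

Run:
```python
from h import *
c,im=shot("wrist","w4")
cs,im2=shot("side","s4")
ct,im3=shot("top","t4")
to(.65,.006,.0856,.04);
g=im.max(2)<45
for s,ce in blobs(g[:, :],300): print(s,ce.round(1),wplane(c,ce,.007))
cv2.imwrite("pics/c4.png",np.vstack([cv2.resize(im2[90:290,240:480],(480,400)),cv2.resize(im3[100:200,240:480],(480,200))])[...,::-1])
```

```text
t 4.25 pos [0.6511 0.0082 0.1126] yaw 0.044 d [-2.2 -1.2 27. ] spin 0.004 F [ 0.9  0.6 -0.7] w 0.59 q6 -0.21
[ 277   43   86   95 3623] [327.1  92.7] [0.6523 0.092  0.007 ]
[  74   56   51   55 1653] [102.8  84.4] [0.4447 0.1063 0.007 ]
[281 156  39  34 625] [298.9 169.4] [0.6326 0.0293 0.007 ]
[328 161  32  36 551] [344.3 176.8] [0.6698 0.025  0.007 ]
[270 194  30  44 384] [282.4 214.6] [ 0.6198 -0.0101  0.007 ]
[   66   239   502   161 43024] [313.2 347. ] [ 0.6521 -0.1592  0.007 ]
```

View pics/w4.png

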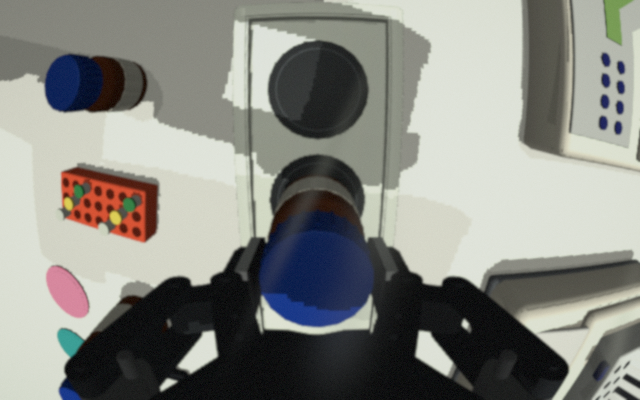

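View pics/c4.png

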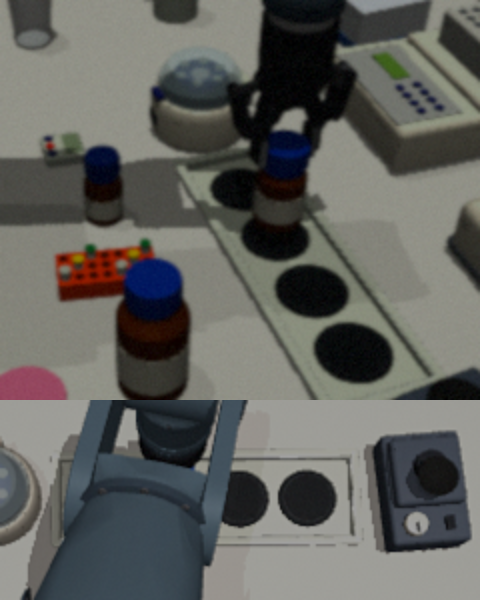

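{"method": "play_rows", "body": {"deltas": [[[-3, -1, 6], 0, 1], [[-3, -1, 12], 0, 1], [[-3, -1, 16], 0, 1], [[-3, -1, 18], 0, 1], [[-3, -1, 18], 0, 1]]}}

```text
time: 4.67
position: [0.6494, 0.0051, 0.0923]
tool_rot: [0.691, 0.722, -0.0, -0.001]
force: [-1.0, -0.8, -0.4]
width: 0.588
```

Run:
```python
from h import *
c,im=shot("wrist","w5")
to(.65,.005,.0856,.04)
c,im=shot("wrist","w5")
to(.65,.005,.0856,.04);print(wplane(c,(318.3,89.5),.007))
```

```text
t 4.72 pos [0.6497 0.0051 0.0927] yaw 0.044 d [-0.1  0.3  7.1] spin 0.004 F [ 1.5 -0.5 -0.8] w 0.59 q6 -0.22
t 4.77 pos [0.65   0.005  0.0931] yaw 0.044 d [-0.   0.   7.5] spin 0.004 F [-0.7  0.3 -1.4] w 0.59 q6 -0.22
[0.6459 0.0896 0.007 ]
```

{"method": "play_rows", "body": {"deltas": [[[0, 0, 2], 0, 1], [[0, 0, 3.5], 0, 1], [[0, 0, 4.5], 0, 1], [[0, 0, 5.5], 0, 1], [[0, 0, 6], 0, 1]]}}

```text
time: 5.18
position: [0.65, 0.0051, 0.0871]
tool_rot: [0.691, 0.723, -0.0, -0.0]
force: [0.6, 0.6, -1.6]
width: 0.59
```

Run:
```python
from h import *
c,im=shot("wrist","w6")
to(.65,.005,.0856,.04)
```

```text
t 5.23 pos [0.6499 0.005  0.087 ] yaw 0.044 d [-0.   0.1  1.4] spin 0.004 F [ 0.2  0.1 -0.8] w 0.59 q6 -0.22
```

{"method": "play_rows", "body": {"deltas": [[[0, 0, 0.7], 0, 1], [[0, 0, 1.4], 0, 1], [[0, 0, 2], 0, 1], [[0, 0, 2.5], 0, 1]]}}

```text
time: 5.57
position: [0.6502, 0.0049, 0.0856]
tool_rot: [0.691, 0.722, -0.0, 0.0]
force: [-3.2, 0.0, 7.4]
width: 0.592
```

Run:
```python
from h import *
to(.65,.005,.0856,.04)
```

```text
t 5.57 pos [0.6502 0.0049 0.0856] yaw 0.044 d [ 0.1 -0.2 -0. ] spin 0.004 F [-3.2  0.   7.4] w 0.59 q6 -0.22
```

{"method": "play_rows", "body": {"deltas": [[[0, 0, 0], 0, -0.3], [[0, 0, 0], 0, -0.5], [[0, 0, 0], 0, -0.8], [[0, 0, 0], 0, -1], [[0, 0, 0], 0, -1]]}}

```text
time: 5.98
position: [0.6501, 0.005, 0.0847]
tool_rot: [0.691, 0.722, 0.0, 0.0]
force: [0.5, -0.0, -0.2]
width: 1.003
```

{"method": "play_rows", "body": {"deltas": [[[0, 0, -10], 0, -1], [[0, 0, -35], 0, -1], [[0, 0, -70], 0, -1], [[0, -20, -100], 0, -1], [[0, -50, -115], 0, -1]]}}

```text
time: 6.4
position: [0.6033, 0.0022, 0.2052]
tool_rot: [0.691, 0.723, 0.002, 0.004]
force: [0.4, -1.1, 0.5]
width: 0.999
```

Run:
```python
from h import *
c,im=shot("wrist","w7")
c,im2=shot("side","s7")
to(.473,.104,.2,.04)
cv2.imwrite("pics/c7.png",np.vstack([cv2.resize(im2[90:290,240:480],(480,400)),cv2.resize(im,(480,300))])[...,::-1][:600])
```

```text
t 6.5 pos [0.5994 0.0028 0.2043] yaw 0.044 d [ 106.7 -121.8    3.6] spin 0.004 F [-0.5  0.   0.3] w 1.0 q6 -0.24
```

View pics/c7.png

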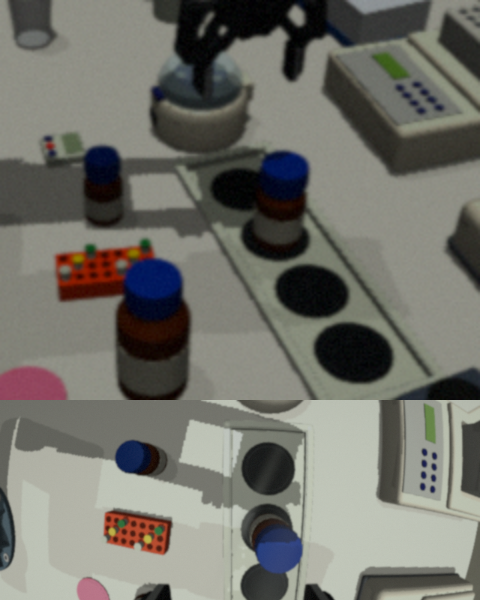

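Bottle_100 stands upright on mat_2 (side crop around (280,200)). Next is bottle_50.

{"method": "play_rows", "body": {"deltas": [[[22, -25, 0], 0, -1], [[48, -55, 7], 0, -1], [[74, -85, 17], 0, -1], [[97, -112, 27], 0, -1], [[107, -122, 34], 0, -1]]}}

```text
time: 6.92
position: [0.4696, 0.1066, 0.1643]
tool_rot: [0.691, 0.723, -0.001, -0.002]
force: [0.1, -0.3, -0.6]
width: 0.998
```

{"method": "play_rows", "body": {"deltas": [[[0, 0, 0], 0, -1], [[0, 0, 0], 0, -1]]}}

```text
time: 7.08
position: [0.4735, 0.1047, 0.1658]
tool_rot: [0.691, 0.723, -0.0, 0.0]
force: [-0.0, -0.3, -0.1]
width: 0.996
```

```bash
cat >> h.py <<'E'
def capw(c,im,H,f):
    h=cv2.cvtColor(im,cv2.COLOR_RGB2HSV)
    m=((h[...,0]>100)&(h[...,0]<130)&(h[...,1]>110)).astype(np.uint8);m=cv2.morphologyEx(m,cv2.MORPH_CLOSE,np.ones((9,9)))
    for x in cv2.findContours(m,0,2)[0]:
        b=cv2.boundingRect(x)
        if cv2.contourArea(x)<400 or not(200<b[0]+b[2]/2<440): continue
        # top face: circle of box width tangent to box bottom
        uv=(b[0]+b[2]/2,b[1]+b[3]-b[2]/2); print(b,uv,"top",wplane(c,uv,H))
E
python3 - <<'E'
from h import *
c,im=shot("wrist","w8")
to(.473,.104,.062,.04)
capw(c,im,.09,0)
E
```

```text
t 7.13 pos [0.4746 0.1042 0.1663] yaw 0.045 d [ -0.1  -1.7 104.3] spin 0.005 F [ 0.6 -0.3 -0.1] w 1.0 q6 -0.07
(290, 180, 51, 51) (315.5, 205.5) top [0.4716 0.1042 0.09  ]
```

View pics/w8.png

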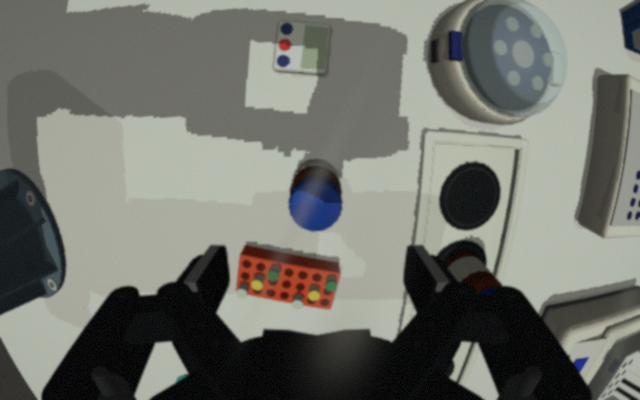

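{"method": "play_rows", "body": {"deltas": [[[0, -2, 25], 0, -1], [[0, -2, 55], 0, -1], [[0, -2, 80], 0, -1], [[0, -2, 95], 0, -1], [[0, -2, 101], 0, -1]]}}

```text
time: 7.55
position: [0.4715, 0.1032, 0.0627]
tool_rot: [0.692, 0.722, -0.001, -0.001]
force: [-0.4, -0.1, -0.1]
width: 1.002
```

{"method": "play_rows", "body": {"deltas": [[[0, 0, 0], 0, 0], [[0, 0, 0], 0, 0.3], [[0, 0, 0], 0, 0.6], [[0, 0, 0], 0, 1], [[0, 0, 0], 0, 1]]}}

```text
time: 7.97
position: [0.4731, 0.1041, 0.0665]
tool_rot: [0.691, 0.722, 0.001, 0.001]
force: [-0.4, -0.6, 4.6]
width: 0.45
```

{"method": "play_rows", "body": {"deltas": [[[0, 0, 0], 0, 1], [[0, 0, 0], 0, 1]]}}

```text
time: 8.13
position: [0.4731, 0.1041, 0.0666]
tool_rot: [0.691, 0.723, 0.001, 0.001]
force: [-1.1, -0.1, 6.7]
width: 0.448
```

Run:
```python
from h import *
c,im=shot("wrist","w9")
to(.473,.104,.16,.04)
capw(c,im,.09,0)
```

```text
t 8.18 pos [0.4731 0.1041 0.0665] yaw 0.044 d [ -0.2   0.2 -93.5] spin 0.004 F [-0.7 -0.8  5.9] w 0.45 q6 -0.07
(369, 344, 108, 56) (423.0, 346.0) top [0.5321 0.0569 0.09  ]
(163, 335, 134, 65) (230.0, 333.0) top [0.4289 0.064  0.09  ]
(274, 216, 84, 93) (316.0, 267.0) top [0.4714 0.107  0.09  ]
```

View pics/w9.png

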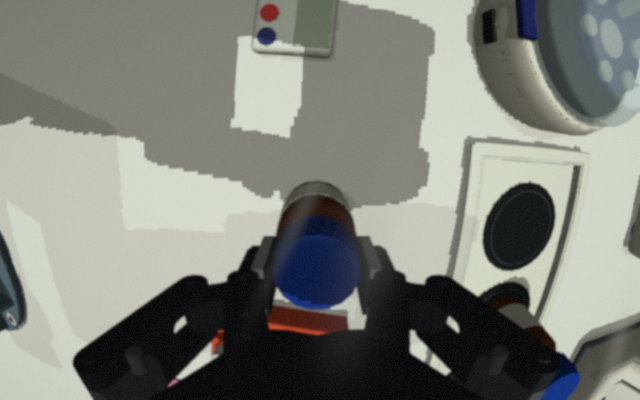

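{"method": "play_rows", "body": {"deltas": [[[0, 0, -4], 0, 1], [[0, 0, -15], 0, 1], [[0, 0, -40], 0, 1], [[0, 0, -65], 0, 1], [[0, 0, -80], 0, 1]]}}

```text
time: 8.6
position: [0.4725, 0.1043, 0.148]
tool_rot: [0.691, 0.723, 0.001, 0.001]
force: [1.5, 0.5, -0.5]
width: 0.45
```

{"method": "play_rows", "body": {"deltas": [[[-30, 8, 0], 0, 1], [[-68, 22, 0], 0, 1], [[-106, 38, 0], 0, 1], [[-144, 54, 0], 0, 1], [[-180, 78, 0], 0, 1]]}}

```text
time: 9.02
position: [0.5562, -0.0727, 0.1459]
tool_rot: [0.691, 0.723, -0.0, 0.0]
force: [1.2, 0.9, -0.7]
width: 0.451
```

Run:
```python
from h import *
c,im2=shot("side","s10")
to(.653,-.087,.076,.04)
cv2.imwrite("pics/c10.png",cv2.resize(im2[90:290,240:480],(480,400))[...,::-1])
```

```text
t 9.07 pos [ 0.5613 -0.0794  0.1465] yaw 0.04 d [-11.   91.   71.1] spin 0.0 F [ 1.5 -5.9  1.8] w 0.45 q6 -0.39
```

View pics/c10.png

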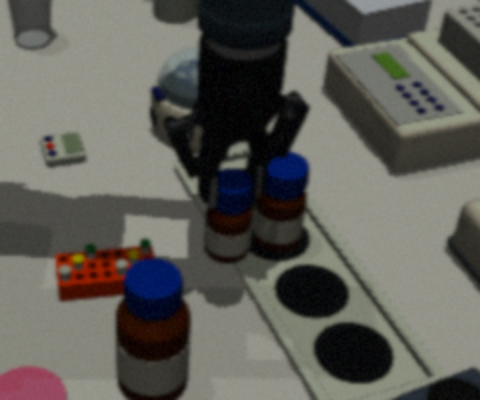

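{"method": "play_rows", "body": {"deltas": [[[-4, 20, 0], 0, 1], [[-8, 48, 0], 0, 1], [[-10, 74, 10], 0, 1], [[-10, 87, 22], 0, 1], [[-10, 91, 35], 0, 1]]}}

```text
time: 9.48
position: [0.6501, -0.077, 0.1107]
tool_rot: [0.691, 0.723, 0.001, 0.001]
force: [-0.5, -0.5, -1.2]
width: 0.446
```

{"method": "play_rows", "body": {"deltas": [[[0, 0, 8], 0, 1], [[0, 0, 16], 0, 1], [[0, 0, 21], 0, 1], [[0, 0, 23], 0, 1], [[0, 0, 23], 0, 1]]}}

```text
time: 9.9
position: [0.6469, -0.0767, 0.0865]
tool_rot: [0.691, 0.722, -0.0, -0.0]
force: [-0.5, -0.7, -0.3]
width: 0.451
```

Run:
```python
from h import *
c,im=shot("wrist","w11")
to(.6535,-.0865,.0735,.04)
```

```text
t 9.95 pos [ 0.6474 -0.0769  0.0871] yaw 0.044 d [-9.9  5.7 13.6] spin 0.004 F [-0.   0.1 -0.1] w 0.45 q6 -0.34
```

View pics/w11.png

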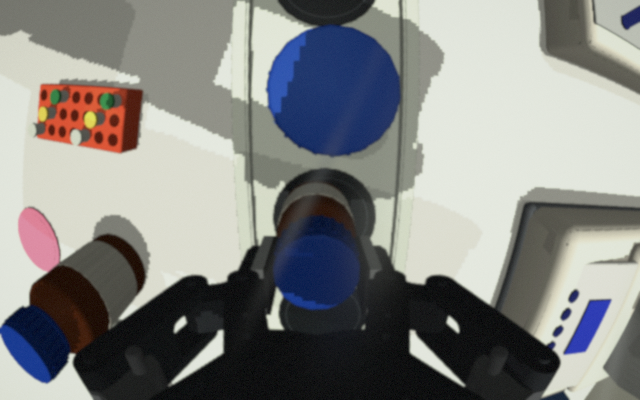

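{"method": "play_rows", "body": {"deltas": [[[-4, 2, 0], 0, 1], [[-8, 5, 2], 0, 1], [[-10, 6, 5], 0, 1], [[-10, 6, 7], 0, 1], [[-10, 6, 8], 0, 1]]}}

```text
time: 10.37
position: [0.654, -0.0869, 0.0783]
tool_rot: [0.692, 0.722, -0.0, -0.0]
force: [-0.2, -0.1, -0.9]
width: 0.444
```

{"method": "play_rows", "body": {"deltas": [[[0, 0, 1], 0, 1], [[0, 0, 2], 0, 1], [[0, 0, 3], 0, 1], [[0, 0, 3.5], 0, 1], [[0, 0, 3.5], 0, 1]]}}

```text
time: 10.78
position: [0.6541, -0.0864, 0.0751]
tool_rot: [0.691, 0.723, -0.0, -0.0]
force: [-0.6, 0.4, -0.2]
width: 0.446
```

Run:
```python
from h import *
c,im=shot("wrist","w12")
to(.6535,-.0865,.0735,.04)
print("100 cap",wplane(c,(334,91),.112))
```

```text
t 10.83 pos [ 0.6542 -0.0865  0.0753] yaw 0.044 d [ 0.  -0.7  1.8] spin 0.004 F [ 0.4  0.6 -1.8] w 0.45 q6 -0.36
100 cap [ 0.6553 -0.0101  0.112 ]
```

View pics/w12.png

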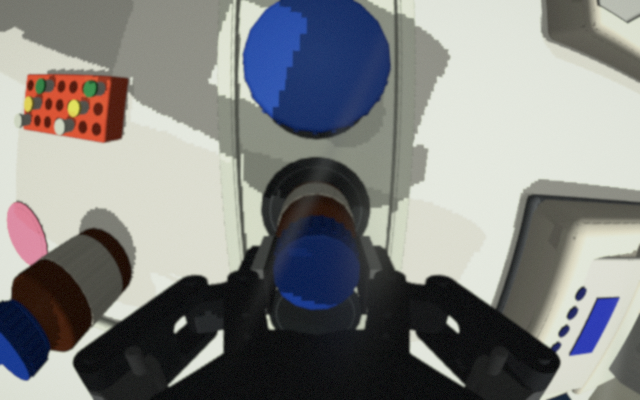

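{"method": "play_rows", "body": {"deltas": [[[0, -0.5, 0.8], 0, 1], [[0, -0.5, 1.5], 0, 1], [[0, -0.5, 2.2], 0, 1], [[0, -0.5, 2.7], 0, 1]]}}

```text
time: 11.17
position: [0.6538, -0.0868, 0.0736]
tool_rot: [0.691, 0.723, -0.0, 0.0]
force: [-4.5, 1.7, 8.6]
width: 0.445
```

Run:
```python
from h import *
c=vision.get_calibration("wrist")
to(.6535,-.0865,.0735,.04)
print("100 cap",wplane(c,(317,64),.112))
```

```text
t 11.17 pos [ 0.6538 -0.0868  0.0736] yaw 0.044 d [ 0.3 -0.3  0.1] spin 0.004 F [-4.5  1.7  8.6] w 0.45 q6 -0.36
100 cap [ 0.6488 -0.0015  0.112 ]
```

{"method": "play_rows", "body": {"deltas": [[[0, 0, 0], 0, 0], [[0, 0, 0], 0, -0.3], [[0, 0, 0], 0, -0.7], [[0, 0, 0], 0, -1], [[0, 0, 0], 0, -1]]}}

```text
time: 11.58
position: [0.6536, -0.0866, 0.0724]
tool_rot: [0.691, 0.722, -0.0, -0.0]
force: [-0.2, -0.4, -0.1]
width: 0.995
```

{"method": "play_rows", "body": {"deltas": [[[0, 0, -10], 0, -1], [[0, 0, -35], 0, -1], [[0, 0, -70], 0, -1], [[0, 0, -105], 0, -1], [[-15, -30, -140], 0, -1]]}}

```text
time: 12.0
position: [0.6313, -0.0992, 0.2111]
tool_rot: [0.69, 0.723, 0.002, 0.002]
force: [-0.1, -0.8, 1.6]
width: 1.0
```

Run:
```python
from h import *
c,im2=shot("side","s13")
to(.454,-.150,.22,.04)
cv2.imwrite("pics/c13.png",cv2.resize(im2[90:290,240:480],(480,400))[...,::-1])
```

```text
t 12.05 pos [ 0.6293 -0.1034  0.2179] yaw 0.045 d [ -38.7 -177.2   -3.4] spin 0.005 F [ 4.2 -2.2  4.6] w 1.0 q6 -0.39
```

View pics/c13.png

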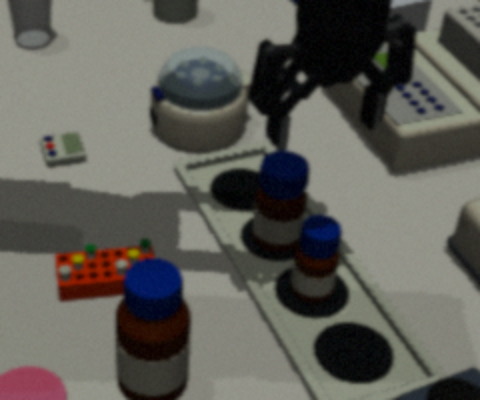

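Bottle_50 stands upright on mat_3 (crop (315,265)). Next is bottle_250.

{"method": "play_rows", "body": {"deltas": [[[-8, -38, 0], 0, -1], [[-16, -76, 0], 0, -1], [[-24, -114, 0], 0, -1], [[-33, -150, 0], 0, -1], [[-41, -174, 0], 0, -1]]}}

```text
time: 12.47
position: [0.4537, -0.1492, 0.2078]
tool_rot: [0.691, 0.722, -0.0, -0.0]
force: [0.5, 0.1, 0.5]
width: 0.998
```

{"method": "play_rows", "body": {"deltas": [[[0, 0, 0], 0, -1], [[0, 0, 0], 0, -1], [[0, 0, 0], 0, -1]]}}

```text
time: 12.72
position: [0.4572, -0.1495, 0.2085]
tool_rot: [0.692, 0.722, 0.0, 0.001]
force: [-0.3, -1.3, 0.8]
width: 0.999
```

Run:
```python
from h import *
c,im=shot("wrist","w14")
to(.454,-.150,.117,.04)
capw(c,im,.143,0)
```

```text
t 12.77 pos [ 0.4574 -0.1493  0.2083] yaw 0.044 d [-0.5 -3.5 91.3] spin 0.004 F [ 0.2 -0.5 -0.3] w 1.0 q6 -0.61
(127, 257, 167, 143) (210.5, 316.5) top [ 0.3674 -0.2541  0.143 ]
(275, 171, 71, 73) (310.5, 208.5) top [ 0.4518 -0.1492  0.143 ]
```

View pics/w14.png

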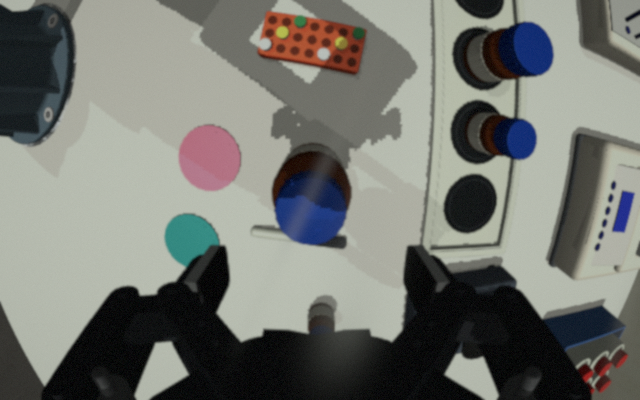

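{"method": "play_rows", "body": {"deltas": [[[0, -4, 20], 0, -1], [[0, -4, 45], 0, -1], [[0, -4, 70], 0, -1], [[0, -4, 83], 0, -1], [[0, -4, 89], 0, -1]]}}

```text
time: 13.18
position: [0.4519, -0.1481, 0.1162]
tool_rot: [0.691, 0.723, -0.0, -0.002]
force: [-0.8, 1.3, -0.2]
width: 1.005
```

{"method": "play_rows", "body": {"deltas": [[[0, 0, 0], 0, 0], [[0, 0, 0], 0, 0.3], [[0, 0, 0], 0, 0.6], [[0, 0, 0], 0, 1], [[0, 0, 0], 0, 1]]}}

```text
time: 13.6
position: [0.4537, -0.1501, 0.1203]
tool_rot: [0.691, 0.723, 0.0, 0.002]
force: [-1.4, -0.2, 4.6]
width: 0.587
```

{"method": "play_rows", "body": {"deltas": [[[0, 0, 0], 0, 1], [[0, 0, 0], 0, 1]]}}

```text
time: 13.77
position: [0.4536, -0.1502, 0.1202]
tool_rot: [0.691, 0.722, 0.0, 0.002]
force: [-0.9, -0.1, 6.5]
width: 0.588
```

Run:
```python
from h import *
c,im=shot("wrist","w15")
to(.473,.104,.16,.04)
capw(c,im,.143,0)
```

```text
t 13.82 pos [ 0.4536 -0.1502  0.1202] yaw 0.044 d [253.   30.6 -40.2] spin 0.004 F [-0.8 -0.3  6.5] w 0.59 q6 -0.61
(395, 374, 86, 26) (438.0, 357.0) top [ 0.5251 -0.2084  0.143 ]
(238, 358, 44, 42) (260.0, 378.0) top [ 0.423  -0.2258  0.143 ]
(252, 206, 119, 113) (311.5, 259.5) top [ 0.4498 -0.144   0.143 ]
```

View pics/w15.png

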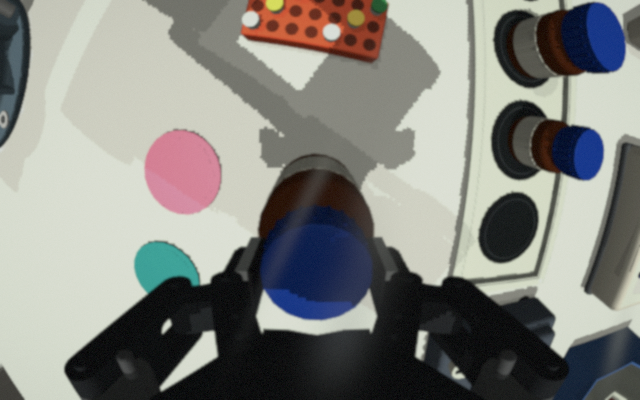

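{"method": "play_rows", "body": {"deltas": [[[0, 0, -4], 0, 1], [[0, 0, -15], 0, 1], [[0, 0, -40], 0, 1], [[0, 0, -70], 0, 1], [[0, 0, -90], 0, 1]]}}

```text
time: 14.23
position: [0.4526, -0.1494, 0.2113]
tool_rot: [0.691, 0.723, 0.0, 0.001]
force: [0.8, -1.1, -2.3]
width: 0.592
```

{"method": "play_rows", "body": {"deltas": [[[20, 6, 0], 0, 1], [[50, 16, 0], 0, 1], [[85, 26, 0], 0, 1], [[120, 36, 0], 0, 1], [[150, 44, 0], 0, 1]]}}

```text
time: 14.65
position: [0.4897, 0.0045, 0.2093]
tool_rot: [0.691, 0.722, 0.0, -0.0]
force: [-0.0, 0.1, -4.0]
width: 0.588
```

Run:
```python
from h import *
c,im2=shot("side","s16")
to(.54,.096,.21,.04)
cv2.imwrite("pics/c16.png",cv2.resize(im2[90:290,240:480],(480,400))[...,::-1])
```

```text
t 14.7 pos [0.4901 0.0093 0.2092] yaw 0.046 d [84.3 53.9 -0.4] spin 0.006 F [-1.6  4.7 -3.9] w 0.58 q6 -0.27
```

View pics/c16.png

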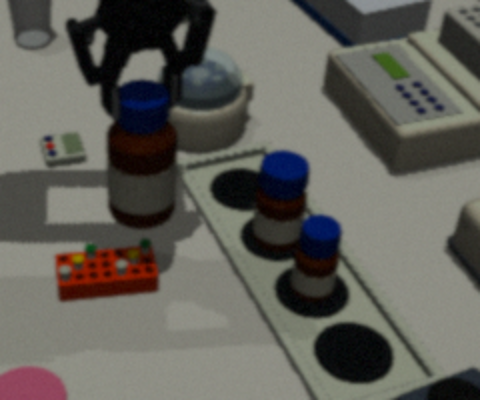

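{"method": "play_rows", "body": {"deltas": [[[22, 8, 0], 0, 1], [[48, 20, 0], 0, 1], [[70, 34, 0], 0, 1], [[86, 46, 0], 0, 1], [[93, 62, 0], 0, 1]]}}

```text
time: 15.12
position: [0.547, 0.1005, 0.2089]
tool_rot: [0.691, 0.723, -0.0, -0.001]
force: [-0.0, 1.0, -2.2]
width: 0.589
```

{"method": "play_rows", "body": {"deltas": [[[2, 24, 0], 0, 1], [[3, 52, 0], 0, 1], [[4, 76, 10], 0, 1], [[4, 92, 25], 0, 1], [[4, 97, 35], 0, 1]]}}

```text
time: 15.53
position: [0.6458, 0.1062, 0.1727]
tool_rot: [0.691, 0.722, -0.0, -0.0]
force: [-1.9, 0.4, -4.2]
width: 0.588
```

{"method": "play_rows", "body": {"deltas": [[[0, 0, 6], 0, 1], [[0, 0, 12], 0, 1], [[0, 0, 15], 0, 1], [[0, 0, 15], 0, 1]]}}

```text
time: 15.87
position: [0.6431, 0.1063, 0.1582]
tool_rot: [0.691, 0.723, -0.001, -0.001]
force: [0.1, -0.1, -3.6]
width: 0.588
```

Run:
```python
from h import *
c,im=shot("wrist","w17")
c,im2=shot("side","s17")
to(.646,.0955,.1272,.04)
cv2.imwrite("pics/c17.png",np.vstack([cv2.resize(im2[90:290,240:480],(480,400)),cv2.resize(im,(480,300))])[...,::-1][:700])
```

```text
t 15.97 pos [0.6441 0.1063 0.1595] yaw 0.044 d [-10.9   1.4  32.3] spin 0.004 F [ 0.1 -0.3 -2.7] w 0.59 q6 -0.06
```

View pics/w17.png

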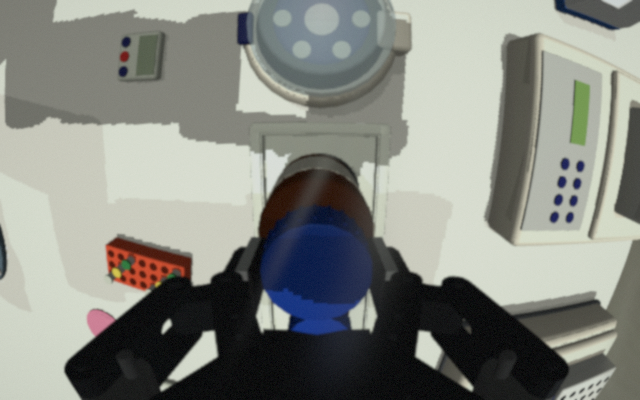

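```bash
python3 -c "
import cv2
i=cv2.imread('pics/s17.png');cv2.imwrite('pics/c17.png',cv2.resize(i[90:290,240:480],(720,600)))"
```

```text
(no output)
```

View pics/c17.png

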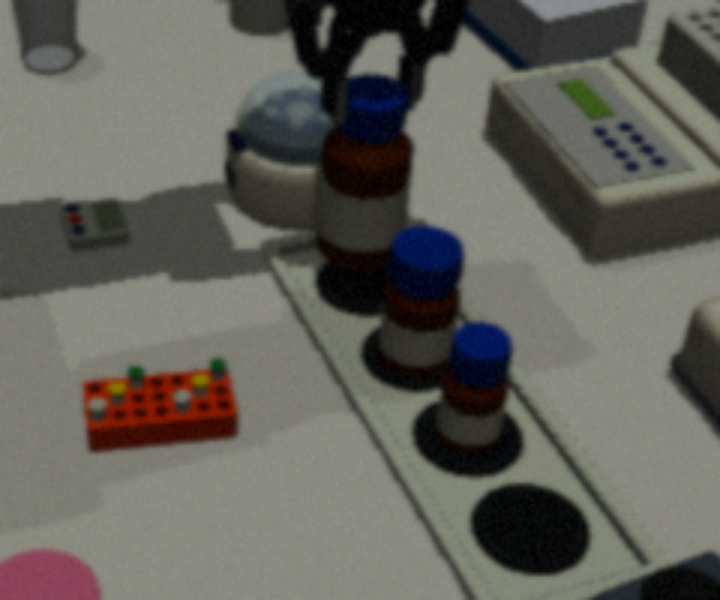

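{"method": "play_rows", "body": {"deltas": [[[-4, 1, 4], 0, 1], [[-8, 1, 10], 0, 1], [[-11, 1, 17], 0, 1], [[-11, 1, 22], 0, 1], [[-11, 1, 24], 0, 1]]}}

```text
time: 16.38
position: [0.645, 0.0949, 0.1329]
tool_rot: [0.692, 0.722, -0.001, -0.001]
force: [-0.8, 0.2, -4.5]
width: 0.585
```

{"method": "play_rows", "body": {"deltas": [[[0, 0, 1.5], 0, 1], [[0, 0, 3], 0, 1], [[0, 0, 4], 0, 1], [[0, 0, 5], 0, 1], [[0, 0, 5.5], 0, 1]]}}

```text
time: 16.8
position: [0.646, 0.0955, 0.1292]
tool_rot: [0.691, 0.723, 0.0, 0.0]
force: [0.6, -0.1, -3.3]
width: 0.586
```

Run:
```python
from h import *
to(.646,.0955,.1272,.04)
```

```text
t 16.8 pos [0.646  0.0955 0.1292] yaw 0.044 d [0. 0. 2.] spin 0.004 F [ 0.6 -0.1 -3.3] w 0.59 q6 -0.08
```

{"method": "play_rows", "body": {"deltas": [[[0, 0, 0.7], 0, 1], [[0, 0, 1.4], 0, 1], [[0, 0, 2.1], 0, 1], [[0, 0, 2.7], 0, 1], [[0, 0, 2.7], 0, 1]]}}

```text
time: 17.22
position: [0.6461, 0.0954, 0.1274]
tool_rot: [0.691, 0.723, 0.0, 0.0]
force: [-3.8, -0.1, 4.2]
width: 0.588
```

Run:
```python
from h import *
c,im=shot("wrist","w18")
to(.646,.0955,.1272,.04)
```

```text
t 17.27 pos [0.6461 0.0954 0.1274] yaw 0.044 d [ 0.1 -0.1  0.2] spin 0.004 F [-3.2  0.6  5.1] w 0.59 q6 -0.08
```

View pics/w18.png

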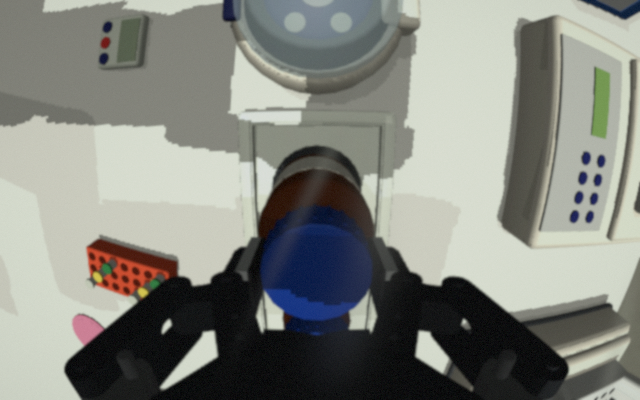

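{"method": "play_rows", "body": {"deltas": [[[0, 0, 0], 0, -0.3], [[0, 0, 0], 0, -0.5], [[0, 0, 0], 0, -0.8], [[0, 0, 0], 0, -1], [[0, 0, 0], 0, -1]]}}

```text
time: 17.68
position: [0.646, 0.0953, 0.1264]
tool_rot: [0.691, 0.722, 0.0, 0.0]
force: [-0.2, -1.0, 0.1]
width: 1.002
```

{"method": "play_rows", "body": {"deltas": [[[0, 0, -10], 0, -1], [[0, 0, -35], 0, -1], [[0, 0, -70], 0, -1], [[0, -15, -95], 0, -1], [[0, -50, -100], 0, -1]]}}

```text
time: 18.1
position: [0.6009, 0.0926, 0.2333]
tool_rot: [0.692, 0.722, 0.004, 0.005]
force: [0.4, 0.1, 1.0]
width: 1.002
```

Run:
```python
from h import *
c,im2=shot("side","s19")
to(.4725,-.346,.16,.04)
cv2.imwrite("pics/c19.png",cv2.resize(im2[90:290,240:480],(720,600))[...,::-1])
```

```text
t 18.15 pos [0.5914 0.0935 0.2299] yaw 0.045 d [-433.7 -138.6   70. ] spin 0.005 F [-0.9  2.  -1.7] w 1.0 q6 -0.09
```

View pics/c19.png

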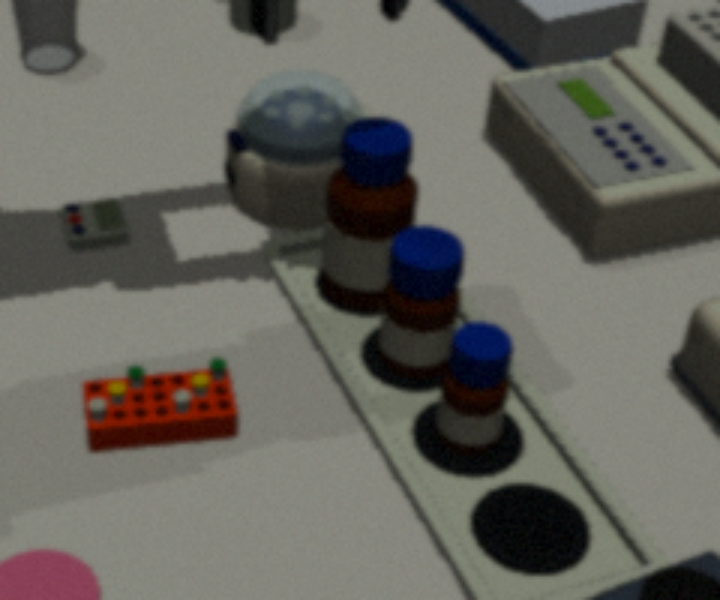

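Bottle_250 is upright on mat_1 (crop (370,220)). Next is bottle_25.

{"method": "play_rows", "body": {"deltas": [[[-25, -12, 0], 0, -1], [[-62, -25, 0], 0, -1], [[-100, -37, 0], 0, -1], [[-138, -50, 0], 0, -1], [[-176, -62, 0], 0, -1]]}}

```text
time: 18.57
position: [0.5409, -0.0867, 0.2272]
tool_rot: [0.691, 0.723, 0.0, 0.0]
force: [1.0, -0.2, -0.2]
width: 1.0
```

{"method": "play_rows", "body": {"deltas": [[[-38, -12, 0], 0, -1], [[-76, -24, 0], 0, -1], [[-114, -36, 8], 0, -1], [[-152, -48, 20], 0, -1], [[-190, -60, 35], 0, -1]]}}

```text
time: 18.98
position: [0.4902, -0.2794, 0.1931]
tool_rot: [0.691, 0.722, 0.0, 0.002]
force: [1.5, 1.0, 0.4]
width: 1.001
```

Run:
```python
from h import *
to(.4725,-.346,.16,.04)
```

```text
t 18.98 pos [ 0.4902 -0.2794  0.1931] yaw 0.044 d [-65.6 -20.7  33.2] spin 0.004 F [1.5 1.  0.4] w 1.0 q6 -0.77
```

{"method": "play_rows", "body": {"deltas": [[[-25, -8, 12], 0, -1], [[-48, -15, 26], 0, -1], [[-65, -20, 38], 0, -1], [[-65, -20, 40], 0, -1], [[-65, -20, 40], 0, -1]]}}

```text
time: 19.4
position: [0.4724, -0.343, 0.1509]
tool_rot: [0.692, 0.722, 0.0, -0.001]
force: [-0.1, -0.7, -0.1]
width: 0.998
```

Run:
```python
from h import *
c,im=shot("wrist","w20")
to(.4725,-.346,.047,.04)
capw(c,im,.073,0)
```

```text
t 19.45 pos [ 0.4731 -0.3425  0.1518] yaw 0.043 d [ -3.6  -0.7 104.8] spin 0.003 F [-0.2  0.3 -0.4] w 1.0 q6 -0.87
(297, 189, 40, 40) (317.0, 209.0) top [ 0.4717 -0.3468  0.073 ]
```

View pics/w20.png

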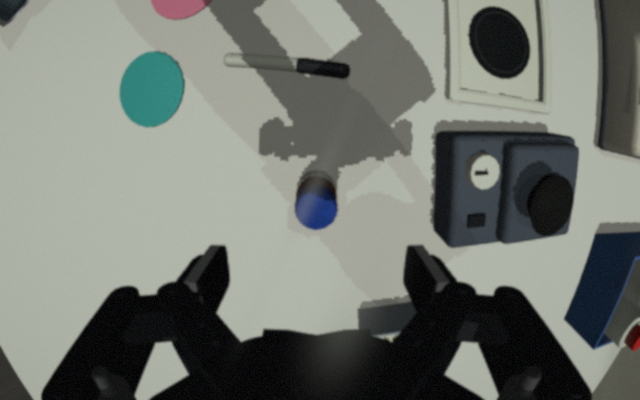

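{"method": "play_rows", "body": {"deltas": [[[-4, -1, 25], 0, -1], [[-4, -1, 55], 0, -1], [[-4, -1, 82], 0, -1], [[-4, -1, 97], 0, -1], [[-4, -1, 103], 0, -1]]}}

```text
time: 19.87
position: [0.4721, -0.3444, 0.047]
tool_rot: [0.691, 0.723, 0.0, -0.002]
force: [-0.8, -0.3, -0.4]
width: 1.002
```

{"method": "play_rows", "body": {"deltas": [[[0, 0, 0], 0, 0.2], [[0, 0, 0], 0, 0.4], [[0, 0, 0], 0, 0.7], [[0, 0, 0], 0, 1], [[0, 0, 0], 0, 1]]}}

```text
time: 20.28
position: [0.4733, -0.3478, 0.0507]
tool_rot: [0.691, 0.723, -0.0, 0.001]
force: [-0.9, 0.5, 3.5]
width: 0.358
```

{"method": "play_rows", "body": {"deltas": [[[0, 0, 0], 0, 1], [[0, 0, 0], 0, 1], [[0, 0, 0], 0, 1]]}}

```text
time: 20.53
position: [0.4733, -0.3479, 0.0507]
tool_rot: [0.691, 0.722, -0.0, 0.001]
force: [-1.5, 0.9, 6.4]
width: 0.35
```

Run:
```python
from h import *
c,im=shot("wrist","w21")
to(.4725,-.346,.16,.04)
```

```text
t 20.58 pos [ 0.4733 -0.3479  0.0507] yaw 0.044 d [   1.7   -0.5 -109.3] spin 0.004 F [-1.6  0.8  6.3] w 0.35 q6 -0.88
```

View pics/w21.png

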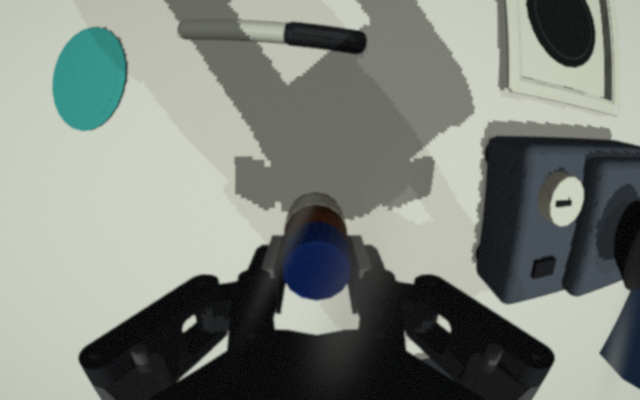

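{"method": "play_rows", "body": {"deltas": [[[0, 0, -4], 0, 1], [[0, 0, -15], 0, 1], [[0, 0, -40], 0, 1], [[0, 0, -65], 0, 1], [[0, 0, -80], 0, 1]]}}

```text
time: 21.0
position: [0.4733, -0.3478, 0.1324]
tool_rot: [0.691, 0.723, -0.0, 0.002]
force: [0.7, -0.6, 0.4]
width: 0.352
```

{"method": "play_rows", "body": {"deltas": [[[25, 8, 0], 0, 1], [[60, 22, 0], 0, 1], [[98, 38, 0], 0, 1], [[135, 54, 0], 0, 1], [[160, 80, 0], 0, 1]]}}

```text
time: 21.42
position: [0.5444, -0.1804, 0.1296]
tool_rot: [0.691, 0.723, -0.0, -0.001]
force: [0.0, -0.3, -0.6]
width: 0.352
```

Run:
```python
from h import *
c,im=shot("wrist","w22")
to(.657,-.179,.0577,.04)
```

```text
t 21.47 pos [ 0.5491 -0.1767  0.1303] yaw 0.047 d [ -7.5 107.4  73. ] spin 0.007 F [0.7 3.8 0.6] w 0.36 q6 -0.57
```

View pics/w22.png

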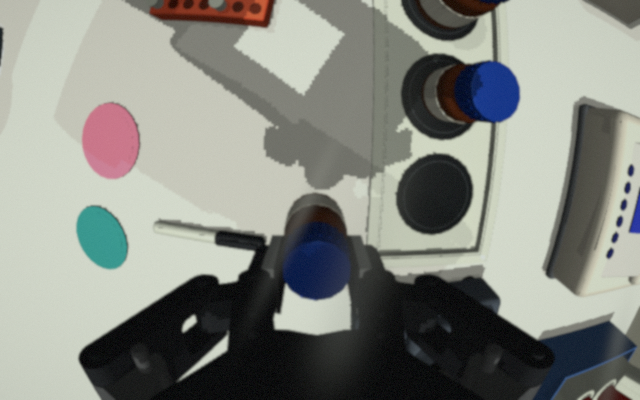

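{"method": "play_rows", "body": {"deltas": [[[0, 32, 0], 0, 1], [[0, 66, 0], 0, 1], [[0, 92, 8], 0, 1], [[0, 106, 22], 0, 1], [[0, 111, 35], 0, 1]]}}

```text
time: 21.88
position: [0.6589, -0.1787, 0.0948]
tool_rot: [0.691, 0.723, 0.001, 0.002]
force: [-0.1, -0.1, -0.7]
width: 0.351
```

{"method": "play_rows", "body": {"deltas": [[[0, 0, 8], 0, 1], [[0, 0, 15], 0, 1], [[0, 0, 20], 0, 1], [[0, 0, 22], 0, 1], [[0, 0, 22], 0, 1]]}}

```text
time: 22.3
position: [0.6553, -0.1788, 0.0716]
tool_rot: [0.692, 0.722, -0.0, -0.0]
force: [0.8, -0.7, -1.0]
width: 0.352
```

Run:
```python
from h import *
c,im=shot("wrist","w23")
to(.657,-.179,.0577,.04)
```

```text
t 22.35 pos [ 0.6558 -0.179   0.0721] yaw 0.043 d [-0.1  1.2 14.4] spin 0.003 F [-0.1 -0.5 -0.3] w 0.36 q6 -0.48
```

View pics/w23.png

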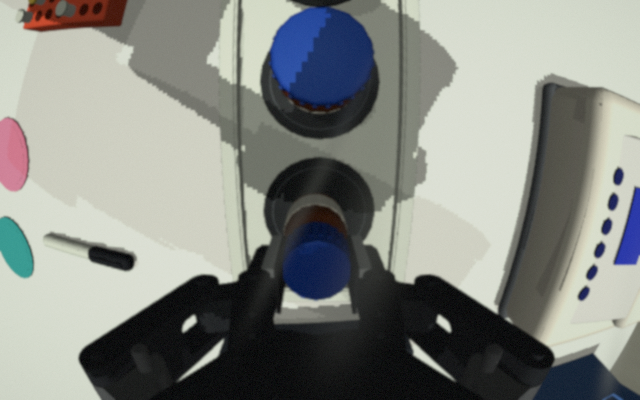

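{"method": "play_rows", "body": {"deltas": [[[0, 1, 3], 0, 1], [[0, 1, 7], 0, 1], [[0, 1, 10], 0, 1], [[0, 1, 11.5], 0, 1], [[0, 1, 12], 0, 1]]}}

```text
time: 22.77
position: [0.6569, -0.1785, 0.0592]
tool_rot: [0.691, 0.723, -0.0, -0.0]
force: [0.7, 0.6, -0.8]
width: 0.348
```

Run:
```python
from h import *
c,im=shot("wrist","w24")
to(.657,-.179,.0577,.04)
```

```text
t 22.82 pos [ 0.657  -0.1785  0.0593] yaw 0.044 d [-0.5  0.   1.6] spin 0.004 F [-0.4 -0.2 -0.6] w 0.35 q6 -0.48
```

{"method": "play_rows", "body": {"deltas": [[[0, 0, 0.6], 0, 1], [[0, 0, 1.2], 0, 1], [[0, 0, 1.8], 0, 1], [[0, 0, 2.3], 0, 1], [[0, 0, 2.3], 0, 1]]}}

```text
time: 23.23
position: [0.6573, -0.1787, 0.0578]
tool_rot: [0.691, 0.722, 0.0, 0.0]
force: [-0.9, 1.0, 1.3]
width: 0.354
```

Run:
```python
from h import *
c,im=shot("wrist","w25")
to(.657,-.179,.0577,.04)
```

```text
t 23.28 pos [ 0.6573 -0.1787  0.0578] yaw 0.044 d [-0.3 -0.3  0.1] spin 0.004 F [-0.3  0.4  0.8] w 0.35 q6 -0.48
```

View pics/w25.png

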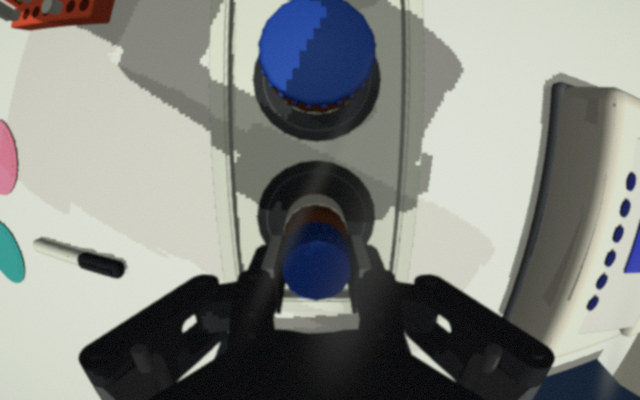

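Touching the mat now (Fz is about +1 N, up from −0.6 N in the air). Lower a hair more, release and back off clear of the row.

{"method": "play_rows", "body": {"deltas": [[[0, 0, 0.4], 0, 1], [[0, 0, 0.6], 0, 1], [[0, 0, 0.6], 0, 0.2], [[0, 0, 0.6], 0, 0], [[0, 0, 0.6], 0, -0.4]]}}

```text
time: 23.7
position: [0.6571, -0.1785, 0.0567]
tool_rot: [0.691, 0.723, -0.0, -0.0]
force: [0.0, -0.1, -0.0]
width: 0.631
```

{"method": "play_rows", "body": {"deltas": [[[0, 0, 0], 0, -0.7], [[0, 0, 0], 0, -1], [[0, 0, 0], 0, -1], [[0, 0, 0], 0, -1]]}}

```text
time: 24.03
position: [0.6572, -0.1786, 0.0568]
tool_rot: [0.691, 0.722, -0.0, -0.0]
force: [0.3, 0.4, -0.7]
width: 1.0
```

{"method": "play_rows", "body": {"deltas": [[[0, 0, -10], 0, -1], [[0, 0, -35], 0, -1], [[0, 0, -70], 0, -1], [[0, -10, -105], 0, -1], [[0, -45, -135], 0, -1]]}}

```text
time: 24.45
position: [0.6186, -0.1809, 0.1931]
tool_rot: [0.691, 0.723, 0.001, 0.003]
force: [0.7, -1.6, 0.7]
width: 1.002
```

{"method": "play_rows", "body": {"deltas": [[[-10, -38, 0], 0, -1], [[-20, -76, 0], 0, -1], [[-30, -114, 0], 0, -1], [[-50, -150, 0], 0, -1], [[-80, -170, 0], 0, -1]]}}

```text
time: 24.87
position: [0.4463, -0.2663, 0.1896]
tool_rot: [0.691, 0.723, -0.0, -0.001]
force: [0.6, -0.4, -0.5]
width: 1.0
```

{"method": "play_rows", "body": {"deltas": [[[-35, 0, 0], 0, -1], [[-70, 0, 0], 0, -1], [[-100, 0, 0], 0, -1], [[-120, 0, 0], 0, -1], [[-120, 0, 0], 0, -1]]}}

```text
time: 25.28
position: [0.4542, -0.3921, 0.1901]
tool_rot: [0.693, 0.721, -0.001, 0.001]
force: [-0.4, 0.0, -0.5]
width: 1.002
```

Run:
```python
from h import *
T,it=shot("top","t26");S,i2=shot("side","s26")
to(.657,-.179,.0577,.04)
a=it[100:240,200:500]
cv2.imwrite("pics/c26.png",cv2.resize(a,(780,364),interpolation=cv2.INTER_CUBIC)[...,::-1])
cv2.imwrite("pics/d26.png",cv2.resize(i2[90:390,240:540],(600,600))[...,::-1])
for s,ce in blobs(bluemask(it),60): print(s,ce.round(1))
for s,ce in blobs(bluemask(i2),60): print("side",s,ce.round(1))
```

```text
t 25.38 pos [ 0.4543 -0.3881  0.1894] yaw 0.043 d [200.2 211.4 131.7] spin 0.003 F [-1.5  0.1  0.3] w 1.0 q6 -0.95
[ 469    0   68   76 1367] [491.3  51.9]
[148  12  20  18 276] [157.6  20.8]
[124  48  85   9 178] [167.5  53.1]
[380  48  22  11 231] [390.8  52.8]
[279 125  22  22 384] [289.2 135.3]
[317 129  21  22 349] [327.  139.1]
[354 133  17  16 205] [361.9 140.6]
[391 136  13  14 139] [396.7 142.3]
side [509 197  28  22 291] [522.7 207.5]
side [418 235  11  13 111] [422.9 241.2]
side [ 585  292   55   97 2125] [616.6 335.9]
```

View pics/c26.png

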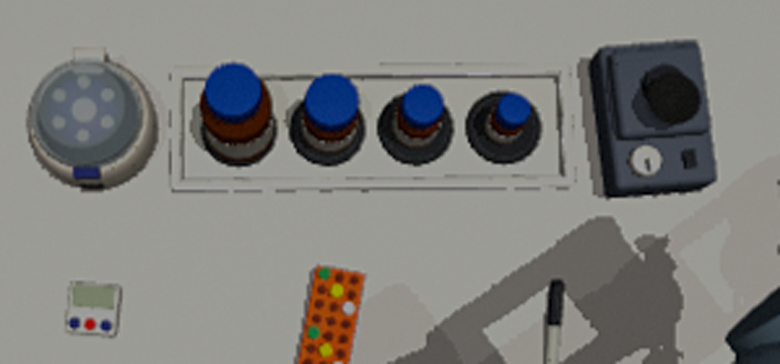

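View pics/d26.png

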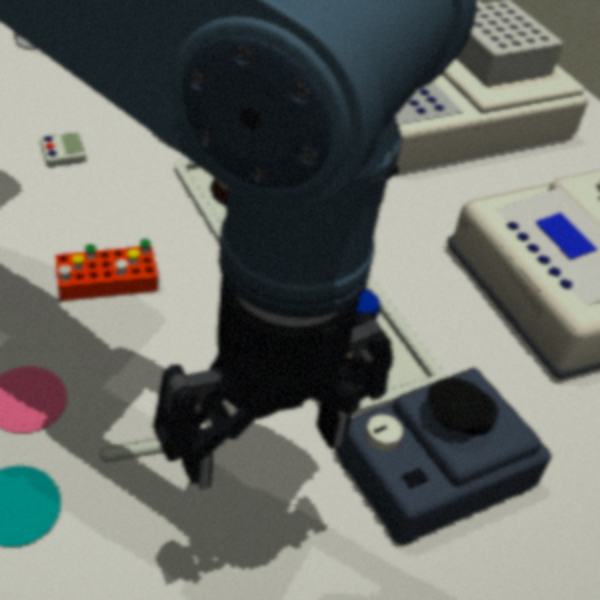

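Run:
```python
from h import *
T=vision.get_calibration("top")
for n,a,m,H,c in(("250",(289.2,135.3),(.646,.0971),.143,.026),("100",(327,139.1),(.6497,.0052),.105,.026),("50",(361.9,140.6),(.6532,-.0865),.09,.024),("25",(396.7,142.3),(.6567,-.1782),.073,.022)):
    print(n,(plane(T,a,.007+H-c/2)[:2]-m)*1000)
h=[cv2.imread(f"pics/top{k}.png") if k=="0" else cv2.imread("pics/t26.png") for k in("0","1")]
for i in h:
    v=cv2.cvtColor(i,cv2.COLOR_BGR2HSV);m=((v[...,0]<14)&(v[...,1]>190)&(v[...,2]>110));m[:190]=0;m[260:]=0
    print([ (s[4],ce.round(1)) for s,ce in blobs(cv2.morphologyEx(m.astype(np.uint8),cv2.MORPH_CLOSE,np.ones((7,7))),200)])
```

```text
250 [ 0.2247 -1.5327]
100 [ 1.2525 -2.0606]
50 [0.7063 0.6858]
25 [0.1866 1.0289]
[(np.int32(727), array([326.6, 223.7]))]
[(np.int32(734), array([326.5, 223.8]))]
```

All four are within about 2.5 mm of their mat centres and the rack hasn't moved. Handing in.

```bash
python3 -c "
from bench import bot
print(bot.job_done())"
```

```text
the job is handed in; nothing more can be done
None
```

All four bottles are back in the spill tray in height order: 250 ml on mat_1 next to the mini centrifuge, 100 ml on mat_2, 50 ml on mat_3 and 25 ml on mat_4 at the vortex mixer's end. I held each by its cap and lowered the last few millimetres slowly until it touched. The highest contact force I read was about 9 N. The arm then moved clear, about 25 s in.

**Last checks (top camera):**
- **Upright and centred:** all four bottles stand upright, with their caps within about 2.5 mm of the mat centres.
- **Tube rack:** it moved no more than 0.1 px, so it stayed where it was.

**Disagreements and gaps:**
- The side camera put positions about 5 mm off in y from the top and wrist cameras, up to 10 mm for bottle_100. I relied on the top and wrist cameras, which agreed to about 2 mm.
- In the last side picture the arm hid most of the row, so only the top camera confirms the final layout. Earlier side pictures did show 250, 100 and 50 upright after release.

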